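# Third hand at the screwing jig

### The arm

A 7-joint arm with a two-finger parallel gripper is mounted at the origin on the work surface. World frame = base frame: x ahead of the robot, y to its left, z up, the work surface at z = 0. Lengths are in mm, angles in rad, forces in N, time in s.
With the tool pointing down it reaches from about 350 to 900 mm from the base axis. Payload 7.2 kg.
Tool frame: the origin (TCP) lies midway between the tips of the shut fingers; the grasp point (between the pads) lies ctrl.grip_point_offset behind it (ctrl.grip_point_offset is the distance from the TCP to the grasp point, in mm); z points along the fingers, y is the line along which they close (so a half turn about z gives the same grasp; the last joint's range is limited). The gripper opens to 85 mm and grips with 20 to 120 N. Pads are 22 mm wide; open, the fingers measure 114 mm over their backs; the gripper's body (76 mm by 85 mm) begins 54 mm behind the grasp point. The pads swing forward as they close: fully open they stand 13 mm farther back than shut.
Start: joints at [-0.068, 0.411, -0.013, 1.596, 0.006, 1.134, -0.082], TCP at [625.003, -0.011, 231.297] pointing down, gripper open.
Joint ranges: [-2.95, 2.95], [-0.29, 1.99], [-1.47, 1.44], [0.14, 2.54], [-1.03, 4.17], [0.13, 1.85], [-2.86, 2.86]. Speed limits (rad/s): [2.39, 2.39, 3.01, 3.01, 3.14, 3.14, 3.14].

### API

Orientations are given as a unit quaternion [x, y, z, w].
In Python, from workcell import ctrl, viewer gives the robot as it stands.
- The arm moves only by the tool apply_moves, never from a script. Its argument "commands" is a list of rows, each an object with "delta_pos": the shift along the tool's x, y, z in m, a list of three; "dr": the turn, a rotation vector about the tool's x, y, z in degrees, a list of three; "gripper": the gripper command: -1 is fully open, 1 is shut, values between are in proportion. A call has exactly 10 rows; each row shifts and turns the commanded pose from where the row before left it, along the tool's axes as they then stand; what a row does not reach is not made up. A row lasts 1/12 s, in which the tool goes at most 41.7 mm and 7.16 degrees, less where a joint would pass 70% of its speed; a pose out of reach is approached as far as the arm can. A call is refused whole if a number of a shift passes 0.0417 or a number of a turn 7.16, either way. A call with a gripper value outside its range is refused whole. The fingers move at their own pace and stop on an object; "grip_force" is the grip in N (left out, the last holds). Time passes only in rows, so rows that do not move let the fingers close, or fill a call up. It gives the time, the measured TCP pose, the force, the opening and the grip force at its end, in the units of the state.
- ctrl.get_obs(): the state, without advancing time (a new reading comes with each control period).
- viewer.capture(name): name is "scene" or "side" or "wrist"; returns a dict with "color" (384x512x3 uint8, blue, green, red), "z_map" (384x512 float32, mm along the optical axis (not along the pixel's ray), 0 where there is no reading), "vertical_fov" (degrees; the focal length in pixels is half the picture's height over the tangent of half this angle, whatever the lens; pixels are square), "cx", "cy" (the principal point, pixels), "extrinsics" (4x4, takes a point from world to camera coordinates). Camera axes: x right, y down, z forward; pixel columns grow to the right and rows downward; lengths in mm; the calibration is good to about 2 mm. A picture is of the moment at which its call begins.
- ctrl.close_job(): hands the job in; it is judged then, once.
The state is a dict: "t": time; "q": joint angles; "dq": joint speeds; "joint_torque": joint torques, N m; "ee_pos": TCP position; "ee_rot": TCP orientation; "contact_force": force on the tool from outside, world axes, zero at the start; "torque": the same for the moment, N m; "gripper_width": finger opening in mm; "finger_force": force on a finger pad.
Only numpy, scipy, OpenCV 4.12 (cv2) and the standard library are available. Lean on these libraries where they do the work, as an engineer would, in place of code of your own. Each camera call takes 0.05 s, during which the arm holds its last target. There are 200 camera calls.

### The job

I am about to drive two screws through the yellow guide flap into the dark wooden jaw block. Lay the jaw block flat in the jig, lengthwise between the two aluminium rails; once it lies there, fold the open yellow flap down shut over it; then push the block's near end so that its far end presses squarely on the sprung stop with a steady 10 N, the red pointer inside the green band, without ever driving the stop to the end of its travel. Finish still pressing like that - do not let go - and leave the other things on the bench where they are.

Things in the scene. Friction and masses are not known exactly. Their poses are not given: they have to be found in the camera images.
- jaw_block: loose dark brown wooden block, 120 long (its x) x 44 wide (y) x 32 high (z), 0.08 to 0.17 kg, two small dark pilot holes on top; the two ends are alike. Starts flat on the green mat to the left or right of the jig. Origin: centre of its underside.
- jig: fixed assembly jig on the mat, plywood board 270 (x) x 130 (y) x 15 thick; origin: centre of the board's underside, x points from the bare near end along the rails to the sprung stop, y to the flap's hinge side, z up. At x = 106 to 128 stands the grey spring bracket, 80 wide, top 51 above the mat. On the -y side, x = 42 to 100, a white gauge strip with a green band.
- rails_mid (a point): point on the board's top, midway between the two aluminium rails and along them; x = 15, y = 0, z = 15 in the jig frame. The rails run from x = -20 to 50, rise 14 above the board, are 14 wide, inner faces 54 apart (y = -27 and 27). The board is bare from x = -135 to -20.
- stop (a joint): travel of the sprung stop, m: 0 at rest, grows as it is pushed in along the jig's +x, end of travel 0.036. Spring 500 N/m with no preload, so 10 N is 0.020; the green band runs from 0.014 (7 N) to 0.026 (13 N). The stop carries a red pointer that moves with it over the gauge strip.
- stop_face (a point): centre of the stop's flat black near face (46 wide, 30 high, grey body); at rest at x = 40, y = 0, z = 32 in the jig frame; moves with the stop along the jig's x.
- flap (a joint): angle of the yellow guide flap, rad: 0 shut (level, 4 above the block's top), starts standing open at 1.5 to 1.95 (upright is 1.57, end stop 1.95). The hinge is a little stiff: the flap stays where it is left near upright, and drops shut by itself once pushed down below about 0.8. No latch; 70 g.
- flap_hinge (a point): middle of the flap's hinge line, which runs along the jig's x; at x = 30, y = 55, z = 55 in the jig frame, on two dark posts (16 wide in y, x = 12 to 48).
- flap_edge (a point): middle of the flap's free edge, 100 from the hinge. The flap is 36 wide along the jig's x (x = 12 to 48), 8 thick; shut, its edge lies at y = -45 and its top at z = 59 in the jig frame; open, the edge is about 150 above the mat. It carries two steel screw guides reaching 2 above and below it.
- screw_block: bystander: pale wooden block 60 x 50 x 36 with a brass thumb screw on top (52 high in all); on the other side of the jig from the jaw block. Origin: centre of its underside.
- wood_pot: bystander: dark turned wooden pot, 72 across, 90 high. Origin: centre of its underside.
- skiving_knife: bystander: knife with a dark round handle, 160 long in all, blade towards its x. Origin: below the handle's front end.
- awl: bystander: screwdriver-shaped awl 150 long, lying along its x.
- mallet: bystander: mallet, white head 56 across and 75 long, wooden handle 160 towards its -x. Origin under the head.
- glue_jar: bystander: closed amber jar 52 across, 70 high. Origin: centre of its underside.
Not all that is in view belongs to the job. What is shaped like the jaw_block but orange is not meant.

How it is judged:
By the outcome, as a careful person would: the job done as asked, in the order asked, and still so for the second after the job is handed in, while the arm keeps its last pose, push and grip.
It also fails if it takes over 64 s, if anything falls off the work surface, if the arm or the gripper's body presses on something with over 40 N, if the wrist force passes 120 N, or if a joint passes its speed limit or range.

## Working session

There is one attempt and no reset: what is moved stays moved. The work goes in short steps, Python scripts to look and compute and a tool call to move; the robot and the scene stay as the last step left them, time stands still between calls to the robot, and variables do not carry over. Pictures are saved under pics/ and viewed, at most 10 in all, crops included, and the job is handed in when it is done.

Besides the shell and the picture viewer there is one more tool, called after "Request:" by a JSON object that holds its "name" and its "arguments". apply_moves: Moves the arm, as the interface text tells. Its arguments: {"type":"object","properties":{"commands":{"type":"array","items":{"type":"object","properties":{"delta_pos":{"type":"array","items":{"type":"number"}},"dr":{"type":"array","items":{"type":"number"}},"gripper":{"type":"number"}}}},"grip_force":{"type":"number"}},"required":["commands"]}

```bash
ls; mkdir -p pics
cat > h.py <<'E'
import numpy as np, cv2
from workcell import ctrl, viewer
def cap(n):
    c=viewer.capture(n); c['f']=192/np.tan(np.radians(c['vertical_fov'])/2); return c
def cloud(c):
    v,u=np.mgrid[0:384,0:512]; z=c['z_map'].astype(float)
    P=np.stack([(u-c['cx'])/c['f']*z,(v-c['cy'])/c['f']*z,z],-1)
    E=np.array(c['extrinsics']); return (P-E[:3,3])@E[:3,:3]
def plane(c,u,v,h):
    E=np.array(c['extrinsics']);R=E[:3,:3];o=-R.T@E[:3,3]
    d=R.T@np.array([(u-c['cx'])/c['f'],(v-c['cy'])/c['f'],1]); return o+d*(h-o[2])/d[2]
E
python3 - <<'E'
from h import *
print(ctrl.get_obs(), ctrl.grip_point_offset)
a=cap('scene');b=cap('side')
np.savez('s0.npz',scene=a['color'],side=b['color'],pc=cloud(a),pd=cloud(b))
print(a['extrinsics'],a['f'],b['extrinsics'],(a['z_map']>0).mean())
im=np.vstack([a['color'],b['color']])
cv2.imwrite('pics/a.png',cv2.resize(a['color'],(800,600)));cv2.imwrite('pics/b.png',cv2.resize(b['color'],(800,600)))
E
```

```text
pics
{'t': 0.0, 'q': array([-0.06819915,  0.41191588, -0.01271261,  1.59702586,  0.00558942,
        1.13427316, -0.0821887 ]), 'dq': array([-0.00054115, -0.00012618, -0.00145923,  0.00096404, -0.00262546,
        0.00109668,  0.00120576]), 'joint_torque': array([-1.18789325e-03, -6.00636005e+01,  6.81361444e-01, -2.99419034e+01,
        1.37590774e-02,  1.04116063e-02,  2.51732433e-05]), 'ee_pos': array([ 6.24522035e+02, -3.70946420e-02,  2.30450534e+02]), 'ee_rot': array([ 7.07095580e-01,  7.07117537e-01, -5.96017484e-04, -5.23671903e-04]), 'contact_force': array([ 0.21008154, -0.86577765,  0.09770494]), 'torque': array([0.02395597, 0.02988304, 0.06415164]), 'finger_force': 0.0, 'gripper_width': 85.47847914648625} 18.700000000000003
[[-5.08870455e-01  8.60838770e-01 -2.73357391e-03  2.67717465e+02]
 [ 7.18432807e-01  4.22935894e-01 -5.52249520e-01 -3.76111163e+02]
 [-4.74241671e-01 -2.82987354e-01 -8.33674394e-01  2.16196264e+03]
 [ 0.00000000e+00  0.00000000e+00  0.00000000e+00  1.00000000e+00]] 499.49475948740354 [[ 9.10023613e-01 -4.14207427e-01 -1.70067794e-02 -5.13198792e+02]
 [-2.73763997e-01 -5.69647477e-01 -7.74954854e-01  2.01208847e+02]
 [ 3.11304187e-01  7.09883060e-01 -6.31787736e-01  1.53964623e+03]
 [ 0.00000000e+00  0.00000000e+00  0.00000000e+00  1.00000000e+00]] 0.9962361653645834
```

View pics/a.png

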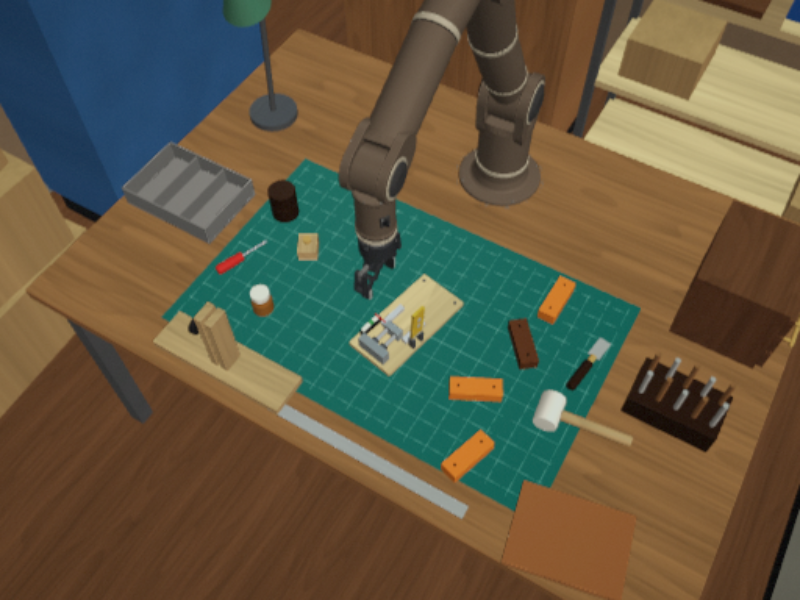

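View pics/b.png

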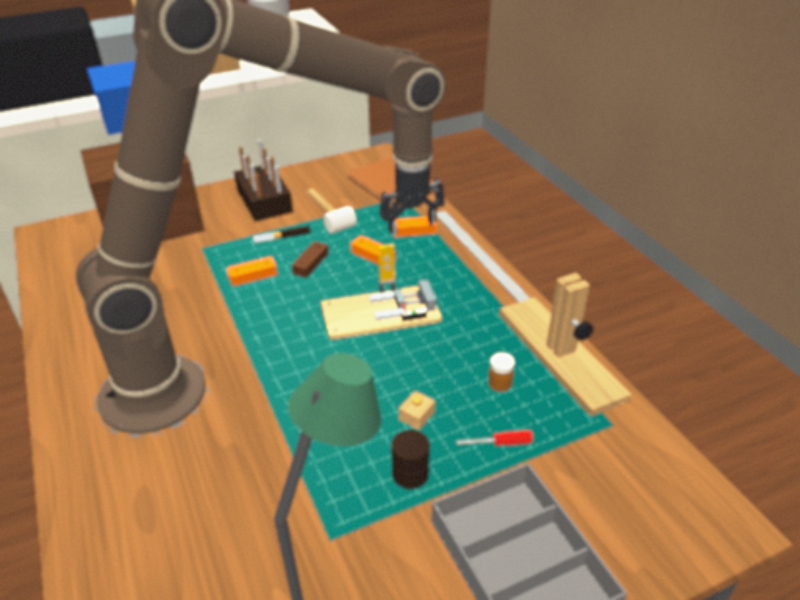

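Scene picture: the dark brown block with two holes is at (523,343) of 800x600, and its side view is at (310,259). The three orange look-alikes are at (557,300), (476,389) and (468,455). The description says dark brown, so (523,343) is the one. The jig's board is at (407,325), with the bracket at (375,345) on the far side and the yellow flap standing at (417,325).

Run:
```python
from h import *
d=np.load('s0.npz');im=d['scene'];P=d['pc']
im2=d['side'];P2=d['pd']
def rect(P,m,name):
    q=P[m][:,:2].astype(np.float32); r=cv2.minAreaRect(q); print(name,m.sum(),r, q.mean(0), P[m][:,2].mean()); 
for n,P_,I in (('scene',P,im),('side',P2,im2)):
    hsv=cv2.cvtColor(I,cv2.COLOR_BGR2HSV); X,Y,Z=P_[...,0],P_[...,1],P_[...,2]
    roi=(X>350)&(X<1000)&(abs(Y)<500)
    # brown block top
    green=(hsv[...,0]>70)&(hsv[...,0]<95)&(hsv[...,1]>80)
    m=roi&(Z>26)&(Z<38)&(hsv[...,2]<120)&~green
    m=cv2.morphologyEx(m.astype(np.uint8),cv2.MORPH_OPEN,np.ones((2,2)))
    k,l,s,c=cv2.connectedComponentsWithStats(m)
    for i in range(1,k):
        if s[i,4]>60: print(c[i]*800/512); rect(P_,l==i,n+' dark')
    m=(roi&(Z>10)&(Z<20)&~green&(hsv[...,0]>10)&(hsv[...,0]<32)).astype(np.uint8)
    m=cv2.morphologyEx(m,cv2.MORPH_OPEN,np.ones((2,2)))
    k,l,s,c=cv2.connectedComponentsWithStats(m); 
    for i in range(1,k):
        if s[i,4]>150: print(c[i]*800/512); rect(P_,l==i,n+' board')
    y=roi&(hsv[...,0]>20)&(hsv[...,0]<30)&(hsv[...,1]>200)&(Z>60)
    print('flap',P_[y].min(0),P_[y].max(0),P_[y].mean(0))
cv2.imwrite('pics/c.png',np.hstack([cv2.resize(im[150:270,220:380],(480,360),interpolation=2),cv2.resize(im2[130:230,140:240],(300,300),interpolation=2)[:,:].copy() if 0 else cv2.resize(im2[140:220,190:290],(300,360),interpolation=2)]))
```

```text
[523.92399267 343.12042125]
scene dark 273 ((910.5818481445312, 430.55084228515625), (1061.9852294921875, 82.94854736328125), 16.370555877685547) [481.26315 301.27005] 41.371880623823856
[426.53140547 306.34328358]
scene board 603 ((938.439453125, 243.7353515625), (1140.927734375, 154.0594482421875), 23.33366584777832) [496.7125    50.358368] 24.80176537230762
[396.75164474 357.76110197]
scene board 152 ((1029.1558837890625, 275.95318603515625), (961.618408203125, 57.80147933959961), 29.86195182800293) [656.8837    61.830696] 24.490136842302626Traceback (most recent call last):
  File "<stdin>", line 22, in <module>
    return umr_minimum(a, axis, None, out, keepdims, initial, where)
ValueError: zero-size array to reduction operation minimum which has no identity
```

Run:
```python
from h import *
d=np.load('s0.npz')
crops=[]
for n,k_ in (('scene','pc'),('side','pd')):
    I=d[n];P=d[k_];hsv=cv2.cvtColor(I,cv2.COLOR_BGR2HSV);H,S,V=[hsv[...,i] for i in range(3)];X,Y,Z=[P[...,i] for i in range(3)]
    roi=(X>350)&(X<1000)&(abs(Y)<500)
    green=(H>70)&(H<95)&(S>80)
    def comps(m,mn,name):
        o=cv2.morphologyEx(m.astype(np.uint8),cv2.MORPH_OPEN,np.ones((3,3)))
        k,l,s,c=cv2.connectedComponentsWithStats(o)
        for i in range(1,k):
            if s[i,4]<mn: continue
            q=P[(l==i)&m]; r=cv2.minAreaRect(q[:,:2].astype(np.float32))
            print(n,name,len(q),'px',c[i].round(),'rect',np.round(r[0]),np.round(r[1]),round(r[2],1),'z',q[:,2].mean().round(1))
    comps(roi&(Z>26)&(Z<38)&(V<120)&~green,50,'dark')
    comps(roi&(Z>10)&(Z<20)&~green&(H>10)&(H<35)&(V>120),60,'board')
    y=roi&(H>20)&(H<32)&(S>150)&(Z>60)
    if y.any(): print('flap',y.sum(),P[y].min(0).round(),P[y].max(0).round(),P[y].mean(0).round())
a=cv2.resize(d['scene'][150:270,220:380],(480,360),interpolation=2);b=cv2.resize(d['side'][140:220,180:290],(320,360),interpolation=2)
cv2.imwrite('pics/c.png',np.hstack([a,b]))
```

```text
scene dark 222 px [334. 218.] rect [471. 294.] [113.  45.] 36.4 z 32.0
scene board 60 px [272. 184.] rect [441.  16.] [30. 52.] 1.5 z 14.9
scene board 65 px [267. 192.] rect [487.  22.] [52. 32.] 19.6 z 13.9
scene board 63 px [282. 191.] rect [453.  62.] [37. 43.] 46.5 z 15.4
scene board 77 px [275. 207.] rect [529.  83.] [57. 30.] 9.7 z 15.2
scene board 117 px [253. 229.] rect [659.  57.] [74. 42.] 4.8 z 15.4
flap 90 [577.  72.  65.] [617.  86. 160.] [600.  80. 121.]
side board 683 px [226. 201.] rect [499.  41.] [134. 159.] 77.5 z 15.1
flap 163 [576.  66.  63.] [610.  89. 157.] [593.  78. 113.]
```

View pics/c.png

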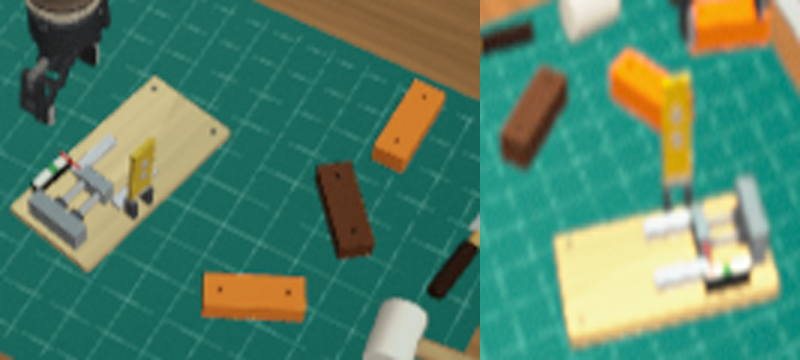

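Crop: the brown block with its two pilot holes at (345,210) is clearly the jaw block, and the orange ones are not. The rails and stop lie left of the flap posts. Next I move to look from above with the wrist camera.

Request:
{"name": "apply_moves", "arguments": {"commands": [{"delta_pos": [0.03,-0.016,-0.018],"dr": [0,0,0],"gripper": -1},{"delta_pos": [0.03,-0.016,-0.018],"dr": [0,0,0],"gripper": -1},{"delta_pos": [0.03,-0.016,-0.018],"dr": [0,0,0],"gripper": -1},{"delta_pos": [0.03,-0.016,-0.018],"dr": [0,0,0],"gripper": -1},{"delta_pos": [0.03,-0.016,-0.018],"dr": [0,0,0],"gripper": -1},{"delta_pos": [0.03,-0.016,-0.018],"dr": [0,0,0],"gripper": -1},{"delta_pos": [0,0,0],"dr": [0,0,7],"gripper": -1},{"delta_pos": [0,0,0],"dr": [0,0,7],"gripper": -1},{"delta_pos": [0,0,0],"dr": [0,0,7],"gripper": -1},{"delta_pos": [0,0,0],"dr": [0,0,7],"gripper": -1}]}}

```text
t: 0.93
ee_pos: [528.7, 180.2, 339.1]
ee_rot: [0.859, 0.513, -0.0, 0.0]
contact_force: [-0.1, -0.8, -0.7]
gripper_width: 85.3
finger_force: 0.0
```

Run:
```python
from h import *
from scipy.spatial.transform import Rotation as Ro
w=cap('wrist');o=ctrl.get_obs();print(o['t'],o['ee_pos'],Ro.from_quat(o['ee_rot']).as_matrix().round(3))
np.savez('w0.npz',im=w['color'],P=cloud(w));E=np.array(w['extrinsics']);print('cam',-E[:3,:3].T@E[:3,3],E[:3,:3].round(2).tolist(),(w['z_map']>0).mean())
cv2.imwrite('pics/d.png',w['color'])
I=w['color'];P=cloud(w);hsv=cv2.cvtColor(I,cv2.COLOR_BGR2HSV);H,S,V=[hsv[...,i] for i in range(3)];X,Y,Z=[P[...,i] for i in range(3)]
ok=w['z_map']>0
def comps(m,mn,name):
    q0=cv2.morphologyEx(m.astype(np.uint8),cv2.MORPH_OPEN,np.ones((3,3)));k,l,s,c=cv2.connectedComponentsWithStats(q0)
    for i in range(1,k):
        if s[i,4]<mn: continue
        q=P[(l==i)&m]; r=cv2.minAreaRect(q[:,:2].astype(np.float32)); print(name,len(q),'px',c[i].round(),'rect',np.round(r[0],1),np.round(r[1],1),round(r[2],1),'z',q[:,2].mean().round(1))
g=(H>70)&(H<95)&(S>80)
comps(ok&(Z>28)&(Z<36)&~g&(V<130),300,'dark')
comps(ok&(Z>11)&(Z<19)&~g&(V>110),300,'board')
comps(ok&(H>20)&(H<32)&(S>150)&(Z>60),50,'flap')
```

```text
0.9833 [528.71773118 180.03080609 338.96868786] [[ 0.482  0.876 -0.001]
 [ 0.876 -0.482 -0.   ]
 [-0.001 -0.    -1.   ]]
cam [559.99183007 239.55488178 481.03286557] [[0.88, -0.47, -0.0], [-0.46, -0.85, 0.27], [-0.13, -0.23, -0.96]] 0.9958852132161459
dark 2533 px [184.  98.] rect [469.  296.5] [119.6  44.6] 39.8 z 31.3
board 913 px [80. 24.] rect [397.  455.9] [30.6 74.3] 82.5 z 13.1
board 1192 px [362. 181.] rect [651.1  48.5] [54.1 85.5] 78.1 z 14.3
board 6220 px [281. 229.] rect [507.3  39.4] [130.7 175.6] 78.4 z 14.4
flap 696 px [341. 204.] rect [594.9  82.4] [ 7.8 35. ] 77.4 z 122.8
```

View pics/d.png

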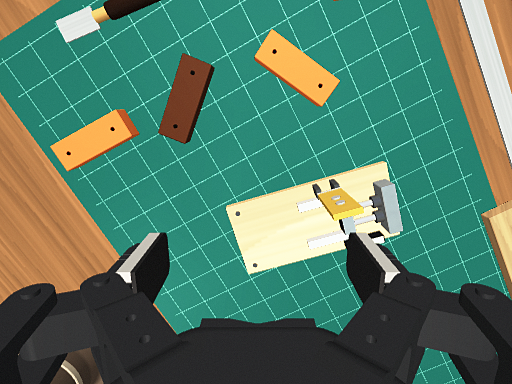

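Wrist picture: the block is at (187,98) and the jig board has corners at about (227,207), (385,162), (402,235) and (247,273). The flap stands at (341,204). The gripper fingers show at the bottom.

Run:
```python
from h import *
d=np.load('w0.npz');I=d['im'];P=d['P'];hsv=cv2.cvtColor(I,cv2.COLOR_BGR2HSV);H,S,V=[hsv[...,i] for i in range(3)];X,Y,Z=[P[...,i] for i in range(3)]
g=(H>70)&(H<95)&(S>80)
m=(Z>11)&(Z<19)&~g&(V>110)&(X>380)&(X<760)&(Y>-90)&(Y<140)
m=m&(cv2.morphologyEx(m.astype(np.uint8),cv2.MORPH_OPEN,np.ones((3,3)))>0)
q=P[m][:,:2].astype(np.float32);r=cv2.minAreaRect(q);print(r)
a=r[2]-90 if r[1][0]<r[1][1] else r[2]
t=np.radians(a);ex=np.array([np.cos(t),np.sin(t)]);ey=np.array([-ex[1],ex[0]]);c=np.array(r[0])
print('yaw',a,'origin',c)
def w(x,y): return (c+x*ex+y*ey).round(1)
print('hinge',w(30,55),'stop',w(40,0),'place grip',w(-55,0))
L=lambda p:np.stack([(p[:,:2]-c)@ex,(p[:,:2]-c)@ey,p[:,2]],1)
f=(H>20)&(H<32)&(S>150)&(Z>60)&(X>500)&(X<700); F=L(P[f]);print('flap x',np.percentile(F[:,0],[1,50,99]),'y-z fit',np.polyfit(F[:,2],F[:,1],1),'zmax',F[:,2].max(), 'y top', F[F[:,2]>140][:,1].mean())
b=(Z>40)&(Z<56)&(X>600)&(X<760)&(abs(Y)<100)&(S<60);B=L(P[b]);print('bracket x',np.percentile(B[:,0],[2,98]),'y',np.percentile(B[:,1],[2,98]))
for lo,hi in ((26,32),):
  k=(Z>lo)&(Z<hi)&(V>150)&(S<60);K=L(P[k]);K=K[(abs(K[:,0])<60)&(abs(K[:,1])<50)]
  for s in (1,-1):
    kk=K[K[:,1]*s>0];print('rail',s,len(kk),np.percentile(kk[:,0],[2,98]),np.percentile(kk[:,1],[2,98]))
```

```text
((553.37353515625, 29.954627990722656), (130.71800231933594, 269.71087646484375), 78.41694641113281)
yaw -11.583053588867188 origin [553.37353516  29.95462799]
hinge [593.8  77.8] stop [592.6  21.9] place grip [499.5  41. ]
flap x [12.69876309 29.52888414 47.0355917 ] y-z fit [ 0.16019894 41.46518451] zmax 481.03286556503247 y top 62.30160315203618
bracket x [ 43.8175886  126.73446394] y [-36.60212869  59.52901834]
rail 1 198 [-18.94323465  16.92247708] [27.1443402 40.8716942]
rail -1 323 [-18.20515265  45.11550445] [-40.6948683  -26.79407484]
```

Request:
{"name": "apply_moves", "arguments": {"commands": [{"delta_pos": [0,0,0.02],"dr": [0,0,7.13],"gripper": -1},{"delta_pos": [0,0,0.02],"dr": [0,0,7.13],"gripper": -1},{"delta_pos": [0,0,0.02],"dr": [0,0,7.13],"gripper": -1},{"delta_pos": [-0.001,-0.032,0.02],"dr": [0,0,0],"gripper": -1},{"delta_pos": [-0.001,-0.032,0.02],"dr": [0,0,0],"gripper": -1},{"delta_pos": [-0.001,-0.032,0.02],"dr": [0,0,0],"gripper": -1},{"delta_pos": [-0.001,-0.032,0.02],"dr": [0,0,0],"gripper": -1},{"delta_pos": [0,0,0.03],"dr": [0,0,0],"gripper": -1},{"delta_pos": [0,0,0.03],"dr": [0,0,0],"gripper": -1},{"delta_pos": [0,0,0.03],"dr": [0,0,0],"gripper": -1}]}}

```text
t: 1.82
ee_pos: [442.1, 275.2, 108.2]
ee_rot: [0.937, 0.349, 0.0, -0.0]
contact_force: [0.3, -0.3, 0.3]
gripper_width: 85.7
finger_force: 0.0
```

```bash
cat >> h.py <<'E'
from scipy.spatial.transform import Rotation as Ro
C=np.array([553.4,30.0]);T=np.radians(-11.58);EX=np.array([np.cos(T),np.sin(T)]);EY=np.array([-EX[1],EX[0]])
def L(p): p=np.asarray(p,float); return np.stack([(p[...,:2]-C)@EX,(p[...,:2]-C)@EY,p[...,2]],-1)
def st():
    o=ctrl.get_obs();R=Ro.from_quat(o['ee_rot']).as_matrix();print('t',round(o['t'],2),'pos',o['ee_pos'].round(1),'jig',L(o['ee_pos']).round(1),'yaw_y',np.degrees(np.arctan2(R[1,1],R[0,1])).round(2),'F',o['contact_force'].round(1),'Fjig',L(np.r_[o['contact_force'][:2]+C,0]).round(1)[:2],'w',round(o['gripper_width'],1));return o,R
def dark(w):
    I=w['color'];P=cloud(w);hsv=cv2.cvtColor(I,cv2.COLOR_BGR2HSV);H,S,V=[hsv[...,i] for i in range(3)]
    return I,P,H,S,V,w['z_map']>0
E
python3 - <<'E'
from h import *
o,R=st();w=cap('wrist');I,P,H,S,V,ok=dark(w)
m=ok&(P[...,2]>27)&(P[...,2]<37)&(V<140)&((H<15)|(H>170))&(S>60)
k,l,s,c=cv2.connectedComponentsWithStats(m.astype(np.uint8));i=1+s[1:,4].argmax()
q=P[l==i];r=cv2.minAreaRect(q[:,:2].astype(np.float32));print(len(q),r,q[:,2].mean(),c[i])
E
```

```text
t 1.82 pos [442.1 275.2 108.2] jig [-158.3  217.9  108.2] yaw_y -49.11 F [ 0.3 -0.3  0.3] Fjig [ 0.4 -0.3] w 85.7
6198 ((468.8668518066406, 296.5620422363281), (119.41262817382812, 43.351768493652344), 39.77328872680664) 31.34415674759444 [262.00645369 161.6226202 ]
```

Request:
{"name": "apply_moves", "arguments": {"commands": [{"delta_pos": [0.001,0.001,0.021],"dr": [0,0,1.1],"gripper": -1},{"delta_pos": [0,0,0.021],"dr": [0,0,0],"gripper": -1},{"delta_pos": [0,0,0.021],"dr": [0,0,0],"gripper": -1},{"delta_pos": [0,0,0.021],"dr": [0,0,0],"gripper": -1},{"delta_pos": [0,0,0.02],"dr": [0,0,0],"gripper": -1},{"delta_pos": [0,0,0],"dr": [0,0,0],"gripper": 1},{"delta_pos": [0,0,0],"dr": [0,0,0],"gripper": 1},{"delta_pos": [0,0,0],"dr": [0,0,0],"gripper": 1},{"delta_pos": [0,0,0],"dr": [0,0,0],"gripper": 1},{"delta_pos": [0,0,0],"dr": [0,0,0],"gripper": 1}], "grip_force": 40}}

```text
t: 2.7
ee_pos: [445.0, 275.1, 6.9]
ee_rot: [0.941, 0.338, 0.001, -0.0]
contact_force: [-0.5, -0.7, 7.1]
gripper_width: 43.1
finger_force: 41.7
```

Run:
```python
from h import *
st()
```

```text
t 2.7 pos [445.  275.1   6.9] jig [-155.4  218.3    6.9] yaw_y -50.47 F [-0.5 -0.7  7.1] Fjig [-0.4 -0.7] w 43.1
```

Request:
{"name": "apply_moves", "arguments": {"commands": [{"delta_pos": [0,0,-0.03],"dr": [0,0,0],"gripper": 1},{"delta_pos": [0,0,-0.03],"dr": [0,0,0],"gripper": 1},{"delta_pos": [0,0,-0.01],"dr": [0,0,7],"gripper": 1},{"delta_pos": [0,0,-0.01],"dr": [0,0,7],"gripper": 1},{"delta_pos": [0,0,-0.01],"dr": [0,0,7],"gripper": 1},{"delta_pos": [0,0,-0.01],"dr": [0,0,7],"gripper": 1},{"delta_pos": [0,0,0],"dr": [0,0,7],"gripper": 1},{"delta_pos": [0,0,0],"dr": [0,0,7],"gripper": 1},{"delta_pos": [0,0,0],"dr": [0,0,7],"gripper": 1},{"delta_pos": [0,0,0],"dr": [0,0,2],"gripper": 1}]}}

```text
t: 3.53
ee_pos: [444.0, 274.7, 106.2]
ee_rot: [0.995, -0.103, 0.0, -0.001]
contact_force: [-1.0, 0.3, -0.0]
gripper_width: 43.5
finger_force: 41.5
```

Request:
{"name": "apply_moves", "arguments": {"commands": [{"delta_pos": [0.003,0.027,0],"dr": [0,0,0],"gripper": 1},{"delta_pos": [0.003,0.027,0],"dr": [0,0,0],"gripper": 1},{"delta_pos": [0.003,0.027,0],"dr": [0,0,0],"gripper": 1},{"delta_pos": [0.003,0.027,0],"dr": [0,0,0],"gripper": 1},{"delta_pos": [0.003,0.027,0],"dr": [0,0,0],"gripper": 1},{"delta_pos": [0.003,0.027,0],"dr": [0,0,0],"gripper": 1},{"delta_pos": [0.003,0.027,0],"dr": [0,0,0],"gripper": 1},{"delta_pos": [0.003,0.027,0],"dr": [0,0,0],"gripper": 1},{"delta_pos": [0,0,0],"dr": [0,0,0],"gripper": 1},{"delta_pos": [0,0,0],"dr": [0,0,0],"gripper": 1}]}}

```text
t: 4.37
ee_pos: [424.6, 56.8, 106.1]
ee_rot: [0.995, -0.102, 0.001, -0.0]
contact_force: [-0.1, 0.9, -1.0]
gripper_width: 43.2
finger_force: 41.4
```

Run:
```python
from h import *
o,R=st();print(R.round(3)[2]);w=cap('wrist');I,P,H,S,V,ok=dark(w)
tz=o['ee_pos'][2]
m=ok&(P[...,2]>50)&(P[...,2]<tz+60)&(V<140)&((H<15)|(H>170))&(S>60)
k,l,s,c=cv2.connectedComponentsWithStats(m.astype(np.uint8));i=1+s[1:,4].argmax()
q=L(P[l==i]);r=cv2.minAreaRect(q[:,:2].astype(np.float32));print(len(q),r,'z',np.percentile(q[:,2],[2,50,98]),'slope',np.polyfit(q[:,0],q[:,2],1))
cv2.imwrite('pics/e.png',I)
```

```text
t 4.37 pos [424.6  56.8 106.1] jig [-131.6    0.4  106.1] yaw_y -101.67 F [-0.1  0.9 -1. ] Fjig [-0.3  0.9] w 43.2
[ 0.001 -0.001 -1.   ]
29514 ((-99.98631286621094, 1.7992191314697266), (48.17305374145508, 120.07254791259766), 89.75606536865234) z [129.06877314 130.42380086 131.68518222] slope [-1.71698264e-03  1.30252932e+02]
```

View pics/e.png

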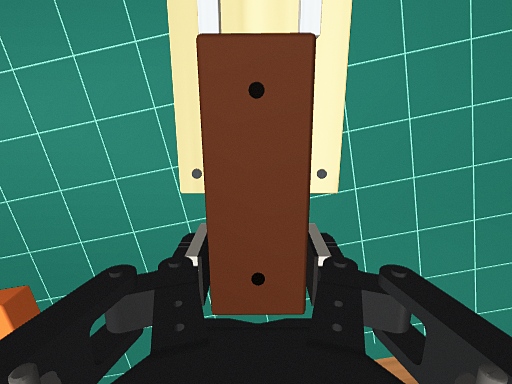

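Request:
{"name": "apply_moves", "arguments": {"commands": [{"delta_pos": [0.012,0.001,0.01],"dr": [0,0,0],"gripper": 1},{"delta_pos": [0.012,0,0.01],"dr": [0,0,0],"gripper": 1},{"delta_pos": [0.012,0,0.01],"dr": [0,0,0],"gripper": 1},{"delta_pos": [0.012,0,0.01],"dr": [0,0,0],"gripper": 1},{"delta_pos": [0.012,0,0.01],"dr": [0,0,0],"gripper": 1},{"delta_pos": [0.012,0,0.01],"dr": [0,0,0],"gripper": 1},{"delta_pos": [0,0,0],"dr": [0,0,0],"gripper": 1},{"delta_pos": [0,0,0.008],"dr": [0,0,0],"gripper": 1},{"delta_pos": [0,0,0.007],"dr": [0,0,0],"gripper": 1},{"delta_pos": [0,0,0.005],"dr": [0,0,0],"gripper": 1}]}}

```text
t: 5.25
ee_pos: [494.1, 43.5, 24.7]
ee_rot: [0.995, -0.1, -0.0, -0.0]
contact_force: [-0.0, -0.6, -1.3]
gripper_width: 43.0
finger_force: 41.4
```

Run:
```python
from h import *
o,R=st();w=cap('wrist');I,P,H,S,V,ok=dark(w)
tz=o['ee_pos'][2]
m=ok&(P[...,2]>tz+10)&(P[...,2]<tz+60)&(V<140)&((H<15)|(H>170))&(S>60)
k,l,s,c=cv2.connectedComponentsWithStats(m.astype(np.uint8));i=1+s[1:,4].argmax()
q=L(P[l==i]);r=cv2.minAreaRect(q[:,:2].astype(np.float32));print(len(q),r,'z',np.percentile(q[:,2],[2,50,98]))
```

```text
t 5.25 pos [494.1  43.5  24.7] jig [-60.8   1.3  24.7] yaw_y -101.42 F [-0.  -0.6 -1.3] Fjig [ 0.1 -0.6] w 43.0
29554 ((-29.208999633789062, 1.544595718383789), (120.13516235351562, 44.85675048828125), 0.6016359329223633) z [47.59121365 48.97474042 50.23537634]
```

Request:
{"name": "apply_moves", "arguments": {"commands": [{"delta_pos": [0,0.001,0.002],"dr": [0,0,0],"gripper": 1},{"delta_pos": [0,0,0],"dr": [0,0,0],"gripper": 1},{"delta_pos": [0,0,0],"dr": [0,0,0],"gripper": -0.4},{"delta_pos": [0,0,0],"dr": [0,0,0],"gripper": -0.4},{"delta_pos": [0,0,0],"dr": [0,0,0],"gripper": -0.4},{"delta_pos": [0,0,-0.01],"dr": [0,0,0],"gripper": -0.4},{"delta_pos": [0,0,-0.02],"dr": [0,0,0],"gripper": -0.4},{"delta_pos": [0,0,-0.02],"dr": [0,0,0],"gripper": -0.4},{"delta_pos": [0,0,-0.02],"dr": [0,0,0],"gripper": -0.4},{"delta_pos": [0,0,-0.02],"dr": [0,0,0],"gripper": -0.4}]}}

```text
t: 6.13
ee_pos: [494.7, 41.6, 115.1]
ee_rot: [0.995, -0.1, 0.0, -0.0]
contact_force: [0.1, -0.0, 0.3]
gripper_width: 59.9
finger_force: 0.0
```

Run:
```python
from h import *
o,R=st();w=cap('wrist');I,P,H,S,V,ok=dark(w)
m=ok&(P[...,2]>40)&(P[...,2]<53)&(V<140)&((H<15)|(H>170))&(S>60)
k,l,s,c=cv2.connectedComponentsWithStats(m.astype(np.uint8));i=1+s[1:,4].argmax()
q=L(P[l==i]);r=cv2.minAreaRect(q[:,:2].astype(np.float32));print(len(q),r,'z',np.percentile(q[:,2],[2,50,98]))
cv2.imwrite('pics/f.png',I)
```

```text
t 6.13 pos [494.7  41.6 115.1] jig [-59.8  -0.5 115.1] yaw_y -101.5 F [ 0.1 -0.   0.3] Fjig [0.1 0. ] w 59.9
10001 ((-28.41623306274414, 0.4616260528564453), (119.28777313232422, 43.720279693603516), 0.848335325717926) z [44.89814985 46.34111323 47.66839256]
```

View pics/f.png

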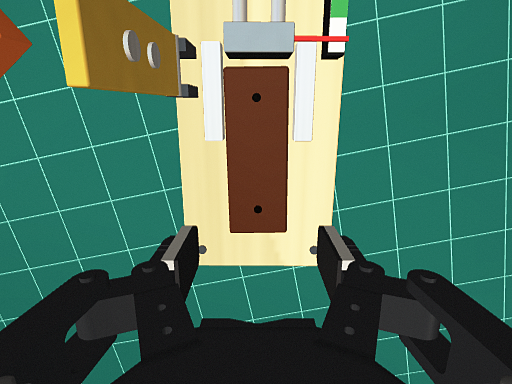

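The block lies flat between the rails (its top spans (225-288, 67-232)), with a small gap to the stop. Next I go round to the hinge side of the flap.

Request:
{"name": "apply_moves", "arguments": {"commands": [{"delta_pos": [0,-0.029,0],"dr": [0,0,0],"gripper": 1},{"delta_pos": [0,-0.029,0],"dr": [0,0,0],"gripper": 1},{"delta_pos": [0,-0.029,0],"dr": [0,0,0],"gripper": 1},{"delta_pos": [0,-0.029,0],"dr": [0,0,0],"gripper": 1},{"delta_pos": [0,0,0],"dr": [0,0,0],"gripper": 1},{"delta_pos": [0.03,0,-0.001],"dr": [0,0,0],"gripper": 1},{"delta_pos": [0.03,0,0],"dr": [0,0,0],"gripper": 1},{"delta_pos": [0.03,0,0],"dr": [0,0,0],"gripper": 1},{"delta_pos": [0,0,0],"dr": [0,0,0],"gripper": 1},{"delta_pos": [0,0,0],"dr": [0,0,0],"gripper": 1}]}}

```text
t: 7.02
ee_pos: [607.1, 136.3, 114.5]
ee_rot: [0.995, -0.101, 0.0, 0.0]
contact_force: [-0.9, 0.4, -0.4]
gripper_width: 0.0
finger_force: 0.0
```

Run:
```python
from h import *
st()
```

```text
t 7.02 pos [607.1 136.3 114.5] jig [ 31.2 114.9 114.5] yaw_y -101.59 F [-0.9  0.4 -0.4] Fjig [-1.   0.2] w 0.0
```

Request:
{"name": "apply_moves", "arguments": {"commands": [{"delta_pos": [0,0.012,0],"dr": [0,0,0],"gripper": 1},{"delta_pos": [0,0.012,0],"dr": [0,0,0],"gripper": 1},{"delta_pos": [0,0.009,0],"dr": [0,0,0],"gripper": 1},{"delta_pos": [0,0.009,0],"dr": [0,0,0],"gripper": 1},{"delta_pos": [0,0.009,0],"dr": [0,0,0],"gripper": 1},{"delta_pos": [0,0.009,0],"dr": [0,0,0],"gripper": 1},{"delta_pos": [0,0.009,0],"dr": [0,0,0],"gripper": 1},{"delta_pos": [0,0.009,0],"dr": [0,0,0],"gripper": 1},{"delta_pos": [0,0.009,0],"dr": [0,0,0],"gripper": 1},{"delta_pos": [0,0.009,0],"dr": [0,0,0],"gripper": 1}]}}

```text
t: 7.85
ee_pos: [586.7, 42.5, 114.3]
ee_rot: [0.995, -0.1, 0.0, 0.0]
contact_force: [0.7, -0.4, -0.6]
gripper_width: 0.2
finger_force: 0.0
```

Request:
{"name": "apply_moves", "arguments": {"commands": [{"delta_pos": [0,0.009,0],"dr": [0,0,0],"gripper": 1},{"delta_pos": [0,0.009,0],"dr": [0,0,0],"gripper": 1},{"delta_pos": [0,0.009,0],"dr": [0,0,0],"gripper": 1},{"delta_pos": [0,0.009,0],"dr": [0,0,0],"gripper": 1},{"delta_pos": [0,0,0],"dr": [0,0,0],"gripper": 1},{"delta_pos": [0,0,0],"dr": [0,0,0],"gripper": 1},{"delta_pos": [0,0,0],"dr": [0,0,0],"gripper": 1},{"delta_pos": [0,0,0],"dr": [0,0,0],"gripper": 1},{"delta_pos": [0,0,0],"dr": [0,0,0],"gripper": 1},{"delta_pos": [0,0,0],"dr": [0,0,0],"gripper": 1}]}}

```text
t: 8.68
ee_pos: [579.8, 8.6, 114.2]
ee_rot: [0.995, -0.1, 0.0, -0.0]
contact_force: [-0.6, -0.2, -0.1]
gripper_width: 0.2
finger_force: 0.0
```

Run:
```python
from h import *
st()
for n in ('scene','side'):
    w=cap(n);I,P,H,S,V,ok=dark(w);Q=L(P)
    m=ok&(H>20)&(H<32)&(S>150)&(abs(Q[...,0]-30)<30)&(abs(Q[...,1])<90)&(Q[...,2]>40)&(Q[...,2]<170)
    print(n,m.sum());
    if m.sum()>5: print(np.percentile(Q[m],[3,50,97],axis=0).round(1).tolist(),np.polyfit(Q[m][:,1],Q[m][:,2],1))
```

```text
t 8.68 pos [579.8   8.6 114.2] jig [ 30.1 -15.6 114.2] yaw_y -101.44 F [-0.6 -0.2 -0.1] Fjig [-0.5 -0.3] w 0.2
scene 182
[[6.9, -43.9, 46.3], [32.5, 1.9, 59.3], [48.0, 42.9, 66.4]] [1.72031162e-02 5.84185230e+01]
side 142
[[12.7, -45.8, 45.2], [25.5, -0.3, 59.7], [45.5, 46.0, 64.3]] [-2.18019741e-02  5.91186890e+01]
```

Flap is shut (top about z 59 at both ends). Now to the near end for pushing.

Request:
{"name": "apply_moves", "arguments": {"commands": [{"delta_pos": [-0.031,-0.003,0],"dr": [0,0,0],"gripper": 1},{"delta_pos": [-0.031,-0.003,0],"dr": [0,0,0],"gripper": 1},{"delta_pos": [-0.031,-0.003,0],"dr": [0,0,0],"gripper": 0.62},{"delta_pos": [-0.031,-0.003,0],"dr": [0,0,0],"gripper": 0.62},{"delta_pos": [-0.031,-0.004,0],"dr": [0,0,0.1],"gripper": 0.62},{"delta_pos": [0,0,0],"dr": [0,0,0],"gripper": 0.62},{"delta_pos": [0,0,0.024],"dr": [0,0,0],"gripper": 0.62},{"delta_pos": [0,0,0.024],"dr": [0,0,0],"gripper": 0.62},{"delta_pos": [0,0,0.024],"dr": [0,0,0],"gripper": 0.62},{"delta_pos": [0,0,0.018],"dr": [0,0,0],"gripper": 0.62}]}}

```text
t: 9.62
ee_pos: [431.2, 54.7, 23.1]
ee_rot: [0.995, -0.101, 0.0, -0.0]
contact_force: [-0.0, 0.1, -0.7]
gripper_width: 15.9
finger_force: 0.0
```

```bash
cat >> h.py <<'E'
def gauge(nm='wrist',save=None):
    w=cap(nm);I,P,H,S,V,ok=dark(w);Q=L(P)
    if save: cv2.imwrite(save,I)
    r=ok&((H<8)|(H>172))&(S>170)&(V>120)&(abs(Q[...,0]-60)<50)&(Q[...,1]<0)&(Q[...,1]>-75)
    print('pointer',r.sum(), np.median(Q[r],axis=0).round(1) if r.any() else '')
    g=ok&(H>50)&(H<75)&(S>120)&(abs(Q[...,0]-70)<35)&(Q[...,1]<-20)&(Q[...,1]>-70)&(Q[...,2]>10)
    print('green',g.sum(), np.percentile(Q[g],[3,97],axis=0).round(1).tolist() if g.any() else '')
    m=ok&(Q[...,2]>40)&(Q[...,2]<53)&(V<140)&((H<15)|(H>170))&(S>60)&(abs(Q[...,1])<40)
    k,l,s,c=cv2.connectedComponentsWithStats(m.astype(np.uint8))
    if k>1:
        q=Q[l==1+s[1:,4].argmax()]; print('block',len(q),cv2.minAreaRect(q[:,:2].astype(np.float32)),q[:,0].min())
E
python3 - <<'E'
from h import *
st();gauge('wrist','pics/g.png');gauge('side');gauge('scene')
E
```

```text
t 9.62 pos [431.2  54.7  23.1] jig [-124.7   -0.3   23.1] yaw_y -101.56 F [-0.   0.1 -0.7] Fjig [-0.   0.1] w 15.9
pointer 0 
green 0 
block 20198 ((-54.999385833740234, 0.21994400024414062), (66.49806213378906, 44.11083221435547), 0.5999284982681274) -88.18855758497142
pointer 0 
green 0 
block 145 ((-39.580848693847656, -4.734134674072266), (45.55128860473633, 93.41551208496094), 87.36940002441406) -86.93532180420125
pointer 2 [ 48.7 -45.1  40.9]
green 4 [[64.8, -58.4, 31.2], [71.1, -50.1, 38.3]]
block 216 ((-40.52212142944336, 0.5400962829589844), (92.21944427490234, 44.88520812988281), 0.9546875953674316) -86.86716556426147
```

View pics/g.png

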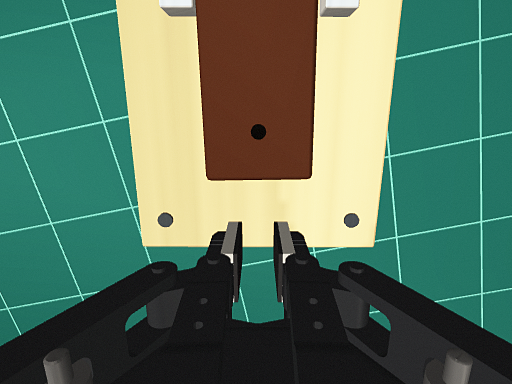

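Wrist: the block's near end is at row 180, with both fingertips behind it and symmetric about column 258. Start the push.

Request:
{"name": "apply_moves", "arguments": {"commands": [{"delta_pos": [0.005,0,0.002],"dr": [0,0,0],"gripper": 0.62},{"delta_pos": [0.005,0,0],"dr": [0,0,0],"gripper": 0.62},{"delta_pos": [0.005,0,0],"dr": [0,0,0],"gripper": 0.62},{"delta_pos": [0.005,0,0],"dr": [0,0,0],"gripper": 0.62},{"delta_pos": [0.003,0,0],"dr": [0,0,0],"gripper": 0.62},{"delta_pos": [0.003,0,0],"dr": [0,0,0],"gripper": 0.62},{"delta_pos": [0.003,0,0],"dr": [0,0,0],"gripper": 0.62},{"delta_pos": [0.003,0,0],"dr": [0,0,0],"gripper": 0.62},{"delta_pos": [0.003,0,0],"dr": [0,0,0],"gripper": 0.62},{"delta_pos": [0.003,0,0],"dr": [0,0,0],"gripper": 0.62}]}}

```text
t: 10.6
ee_pos: [467.8, 47.0, 22.2]
ee_rot: [0.995, -0.101, -0.001, 0.0]
contact_force: [-4.7, 1.7, 3.5]
gripper_width: 15.8
finger_force: 2.2
```

Run:
```python
from h import *
st();gauge('wrist');gauge('scene')
```

```text
t 10.6 pos [467.8  47.   22.2] jig [-87.3  -0.5  22.2] yaw_y -101.58 F [-4.7  1.7  3.5] Fjig [-4.9  0.7] w 15.8
pointer 0 
green 0 
block 26053 ((-31.658592224121094, -0.4538078308105469), (91.54048156738281, 44.25127410888672), 0.020360689610242844) -77.43184615724158
pointer 1 [ 43.6 -50.4  26.2]
green 4 [[65.2, -60.5, 30.5], [71.1, -49.5, 38.9]]
block 178 ((-37.45539855957031, 0.7873210906982422), (47.624080657958984, 83.209228515625), 88.25971984863281) -78.7252109073941
```

Request:
{"name": "apply_moves", "arguments": {"commands": [{"delta_pos": [0.002,0,0],"dr": [0,0,0],"gripper": 0.62},{"delta_pos": [0.002,0,0],"dr": [0,0,0],"gripper": 0.62},{"delta_pos": [0.002,0,0],"dr": [0,0,0],"gripper": 0.62},{"delta_pos": [0.002,0,0],"dr": [0,0,0],"gripper": 0.62},{"delta_pos": [0.002,0,0],"dr": [0,0,0],"gripper": 0.62},{"delta_pos": [0.002,0,0],"dr": [0,0,0],"gripper": 0.62},{"delta_pos": [0.002,0,0],"dr": [0,0,0],"gripper": 0.62},{"delta_pos": [0,0,0],"dr": [0,0,0],"gripper": 0.62},{"delta_pos": [0,0,0],"dr": [0,0,0],"gripper": 0.62},{"delta_pos": [0,0,0],"dr": [0,0,0],"gripper": 0.62}]}}

```text
t: 11.53
ee_pos: [478.3, 44.7, 21.7]
ee_rot: [0.995, -0.101, -0.003, 0.0]
contact_force: [-12.0, 2.4, 7.9]
gripper_width: 15.9
finger_force: 5.9
```

Run:
```python
from h import *
st();gauge('wrist','pics/i.png');gauge('scene','pics/j.png');gauge('side','pics/k.png')
a=cv2.imread('pics/j.png')[180:250,215:305];b=cv2.imread('pics/k.png')[170:220,225:290]
cv2.imwrite('pics/l.png',np.hstack([cv2.resize(a,(400,311),interpolation=2),cv2.resize(b,(400,311),interpolation=2)]))
```

```text
t 11.53 pos [478.3  44.7  21.7] jig [-76.5  -0.6  21.7] yaw_y -101.54 F [-12.    2.4   7.9] Fjig [-12.2  -0.1] w 15.9
pointer 0 
green 0 
block 22096 ((-26.65042495727539, -0.5087261199951172), (80.10851287841797, 44.366920471191406), 0.19616281986236572) -66.73359957946774
pointer 2 [ 56.8 -45.5  32.7]
green 4 [[67.5, -57.4, 37.4], [72.4, -48.5, 41.3]]
block 161 ((-31.695533752441406, -0.7012577056884766), (71.31748962402344, 44.25668716430664), 3.075279951095581) -66.72753840080499
pointer 0 
green 0 
block 125 ((-29.27252197265625, -3.8370704650878906), (76.49388122558594, 47.4531364440918), 3.570629596710205) -67.08043331417718
```

View pics/l.png

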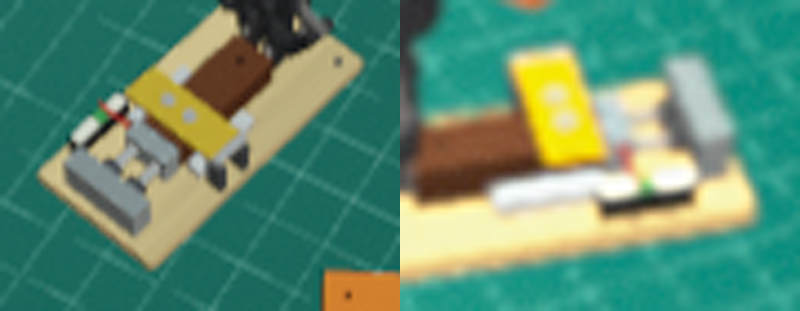

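Crops: the red pointer at (118,115) on the left and (627,160) on the right is just short of the green band ((100,118) and (645,186)). Travel is about 13 mm, so a bit more is needed. I also ease the downward load on the block.

Request:
{"name": "apply_moves", "arguments": {"commands": [{"delta_pos": [0,0,-0.001],"dr": [0,0,0],"gripper": 0.62},{"delta_pos": [0,0,-0.001],"dr": [0,0,0],"gripper": 0.62},{"delta_pos": [0.001,0,-0.001],"dr": [0,0,0],"gripper": 0.62},{"delta_pos": [0.001,0,0],"dr": [0,0,0],"gripper": 0.62},{"delta_pos": [0.001,0,0],"dr": [0,0,0],"gripper": 0.62},{"delta_pos": [0.001,0,0],"dr": [0,0,0],"gripper": 0.62},{"delta_pos": [0.001,0,0],"dr": [0,0,0],"gripper": 0.62},{"delta_pos": [0.001,0,0],"dr": [0,0,0],"gripper": 0.62},{"delta_pos": [0,0,0],"dr": [0,0,0],"gripper": 0.62},{"delta_pos": [0,0,0],"dr": [0,0,0],"gripper": 0.62}]}}

```text
t: 12.52
ee_pos: [483.6, 43.4, 23.9]
ee_rot: [0.995, -0.1, -0.004, 0.001]
contact_force: [-9.8, 3.6, -2.7]
gripper_width: 16.1
finger_force: 4.8
```

Run:
```python
from h import *
st();gauge('wrist')
```

```text
t 12.52 pos [483.6  43.4  23.9] jig [-71.1  -0.9  23.9] yaw_y -101.53 F [-9.8  3.6 -2.7] Fjig [-10.3   1.6] w 16.1
pointer 0 
green 0 
block 19634 ((-24.0758056640625, -0.6019077301025391), (73.87703704833984, 44.118675231933594), 0.16390922665596008) -60.99162094096283
```

Request:
{"name": "apply_moves", "arguments": {"commands": [{"delta_pos": [0,0,0.0005],"dr": [0,0,0],"gripper": 0.62},{"delta_pos": [0,0,0.0005],"dr": [0,0,0],"gripper": 0.62},{"delta_pos": [0.0005,0,0],"dr": [0,0,0],"gripper": 0.62},{"delta_pos": [0.0005,0,0],"dr": [0,0,0],"gripper": 0.62},{"delta_pos": [0,0,0],"dr": [0,0,0],"gripper": 0.62},{"delta_pos": [0,0,0],"dr": [0,0,0],"gripper": 0.62},{"delta_pos": [0,0,0],"dr": [0,0,0],"gripper": 0.62},{"delta_pos": [0,0,0],"dr": [0,0,0],"gripper": 0.62},{"delta_pos": [0,0,0],"dr": [0,0,0],"gripper": 0.62},{"delta_pos": [0,0,0],"dr": [0,0,0],"gripper": 0.62}]}}

```text
t: 13.4
ee_pos: [484.4, 43.3, 22.9]
ee_rot: [0.995, -0.1, -0.004, 0.0]
contact_force: [-10.9, 3.3, -0.7]
gripper_width: 16.0
finger_force: 5.0
```

Run:
```python
from h import *
st();gauge('wrist');w=cap('wrist');I,P,H,S,V,ok=dark(w);Q=L(P)
m=ok&(Q[...,2]>40)&(Q[...,2]<56)&(V<140)&((H<15)|(H>170))&(S>60)&(abs(Q[...,1])<18)&(Q[...,0]<5)&(Q[...,0]>-58)
print('pitch',np.polyfit(Q[m][:,0],Q[m][:,2],1))
gauge('scene','pics/m.png');gauge('side','pics/n.png')
a=cv2.imread('pics/m.png')[190:235,225:283];b=cv2.imread('pics/n.png')[180:215,245:290]
cv2.imwrite('pics/o.png',np.hstack([cv2.resize(a,(400,310),interpolation=2),cv2.resize(b,(400,310),interpolation=2)]))
```

```text
t 13.4 pos [484.4  43.3  22.9] jig [-70.2  -0.8  22.9] yaw_y -101.53 F [-10.9   3.3  -0.7] Fjig [-11.3   1. ] w 16.0
pointer 0 
green 0 
block 19478 ((-23.454082489013672, -0.6429500579833984), (72.40631866455078, 44.18712615966797), 0.09863237291574478) -59.6790776798631
pitch [-8.79279053e-03  4.69391651e+01]
pointer 2 [ 67.3 -45.6  37.9]
green 0 
block 151 ((-27.97873306274414, -1.5420646667480469), (67.05604553222656, 45.5855598449707), 1.1326497793197632) -61.371963594407696
pointer 0 
green 0 
block 112 ((-24.369815826416016, -0.4319114685058594), (52.13866424560547, 66.03390502929688), 88.56741333007812) -57.95218588205242
```

View pics/o.png

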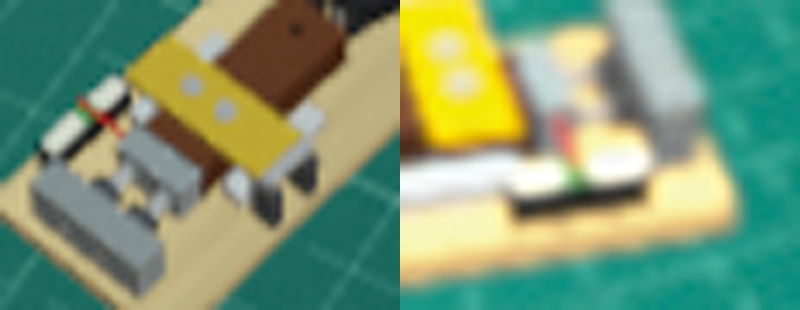

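The pointer (left (98,115), right (565,140)) sits in the middle of the green band. The flap is shut and the block is square at about 20 mm of travel. Handing in.

Run:
```python
from h import *
st();print(ctrl.close_job())
```

```text
t 13.6 pos [484.5  43.3  22.9] jig [-70.2  -0.8  22.9] yaw_y -101.53 F [-10.    2.7  -1.4] Fjig [-10.3   0.7] w 16.2
the job is handed in; nothing more can be done
None
```

The job is handed in after 13.6 s: the jaw block lies flat between the rails, the yellow flap is shut over it, and the arm is still pressing the stop squarely at about 10 N (about 20 mm of travel, by camera), with the pointer in the green band and the other things on the bench left alone.

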